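# Lock the paper-roll spindle

### The job

Turn the crank of the paper-roll stand until the flat on its shaft faces straight up under the clamp screw. Then fit the T-handle hex key fully home in the screw and turn it clockwise until the screw bears firmly on the flat, to about 0.4 newton metres and not much more. Leave the key standing in the screw, let go, and do not disturb the other things on the desk.

Things in the scene. Friction and masses are not known exactly. Their poses are not given: they have to be found in the camera images.
- stand: White stand for a paper roll, fixed. Origin under the base at desk level; y runs along the shaft (axis 90 mm up, +-1, over x = 0). Base 130 x 275 x 12 mm, y from -170 to 105. Cheeks at y = -60 and 80, 115 mm tall, hold the roll (84 mm dia, top 132 mm up). At y = -130 a 50 x 40 mm clamp block, 126 mm tall, with the screw in its top. The crank is on the +y end.
- shaft (a joint): Angle of the 30 mm steel shaft about the stand's y, rad. A 3 mm deep flat is milled along its bare -y part (seen on both sides of the clamp block). 0: flat straight up; positive: flat turned towards the stand's +x. Starts at 0.95 to 2.15; stops at -0.6 and 2.4. Stiff (about 0.2 N m: 4 N at the crank grip); stays where it is left.
- crank_grip (a point): Centre of the black crank grip: a freely spinning sleeve, 16 mm dia, 50 mm long along the stand's y, 60 mm from the shaft axis, at y = 140 in the stand's frame; crank arm beside it at y = 100 to 110. At shaft angle q it lies at elevation 150 deg - q, measured about the shaft axis from the stand's +x over the top (at 0: on the -x side, 30 deg above level).
- clamp_block (a point): Top of the clamp block where the screw passes, fixed. The screw turns with 0.1 to 0.15 N m until its point meets the flat, after 0.6 to 1.2 rad (differs each time); then torque climbs about 0.7 N m per rad. Firm: 0.4 N m; under 0.32 is loose, over 0.55 is forced. Let go, it springs back a little and stays. On the round of the shaft it stops about 3 mm too high.
- screw_top (a point): Centre of the screw's top rim (z up; turns and sinks with the screw). Steel screw 23 mm dia, its top 136 mm above the desk at the start, about 132 on the flat. Hex socket 13.5 mm across flats, 18 mm deep; flats face this point's x axis and every 60 deg from it. Clockwise from above drives it down, 30 mm a turn.
- key: T-handle hex key, loose, upright, 100 to 160 g. Origin at the lower tip, z up. Hex 12 mm across flats, rounded tip; flats face its x axis and every 60 deg. Collar 23 mm dia, 16 to 24 mm above the tip: lands on the screw's rim when fully home. Black bar along x, 80 long, 16 wide, 18 mm tall, centre 84 mm above the tip. Enters the socket if within about 1 mm and 7 deg: its slack there too.
- key_block: Wooden block, 70 x 70 x 40 mm, fixed, origin under its centre; the key stands in the hole (15.5 mm dia, 25 mm deep) in the middle of its top.
- stapler: Red stapler, 35 x 140 x 46 mm, loose, long along its y; to be left alone. Origin under its centre.
- pen_cup: Metal cup with pens, 80 mm dia, 98 mm tall (pens to 140), loose; to be left alone. Origin under its centre.
- tape_dispenser: Black tape dispenser, 55 x 130 x 72 mm, long along its y, loose; to be left alone. Origin under its centre.
- mouse: Black computer mouse, 105 x 60 x 30 mm, loose; to be left alone. Origin under its centre.
Mind the look-alikes: they are no part of the job. Leave any orange, pink or purple look-alike of the key alone.

How it is judged:
By the outcome, as a careful person would: the job done as asked, in the order asked, and still so for the second after the job is handed in, with the robot touching nothing.
It also fails if it takes over 64 s, if anything falls off the work surface, if the arm or the gripper's body presses on something with over 40 N, if the wrist force passes 120 N, or if a joint passes its speed limit or range.

### The arm

A 6-joint arm with a two-finger parallel gripper is mounted at the origin on the work surface. World frame = base frame: x ahead of the robot, y to its left, z up, the work surface at z = 0. Lengths are in m, angles in rad, forces in N, time in s.
With the tool pointing down it reaches from about 0.35 to 0.975 m from the base axis. Payload 4.9 kg.
Tool frame: the origin (TCP) lies at the very end of the fingers, on their centre line; the grasp point (between the pads) lies behind it (ctrl.pinch_z is the x of the grasp point in the tool frame, in m); x points along the fingers, y is the direction in which the jaws open and shut, and the axes are right-handed (so a half turn about x gives the same grasp; the last joint's range is limited). The gripper opens to 85 mm and grips with 20 to 120 N. Pads are 22 mm wide; open, the fingers measure 114 mm over their backs; the gripper's body (76 mm by 85 mm) begins 54 mm behind the grasp point. The pads swing forward as they close: fully open they stand 13 mm farther back than shut.
Start: joints at [-1.415, 0.053, 1.613, -0, 1.476, -0.119], TCP at [0.17, -0.602, 0.231] pointing down, gripper open.
Joint ranges: [-3.01, 3.01], [-1.01, 2.22], [0.06, 2.58], [-1.02, 4.17], [0.09, 2.62], [-3.14, 3.14]. Speed limits (rad/s): [2.57, 2.57, 3.14, 3.14, 3.14, 3.14].

### API

Orientations are given as a unit quaternion [w, x, y, z].
In Python, from cell import ctrl gives the robot as it stands.
- The arm moves only by the shell command python3 -m jog 'ROWS' [OPENING] [FORCE]. ROWS is text: rows parted by semicolons, each of 4 numbers parted by spaces: the shift along the tool's x, y, z in m, then the turn about the tool's x in rad. A call has 1 to 20 rows; each row shifts and turns the commanded pose from where the row before left it, along the tool's axes as they then stand; what a row does not reach is not made up. A row lasts 1/8 s, in which the tool goes at most 62.5 mm and 10.7 degrees, less where a joint would pass 70% of its speed; a pose out of reach is approached as far as the arm can. A call is refused whole if a number of a shift passes 0.0625 or a number of a turn 0.188, either way. A call with a gripper value outside its range is refused whole. OPENING is the opening in per cent of the stroke, from 0 (shut) to 100 (fully open), set as the call begins (- or left out, the last holds). The fingers move at their own pace and stop on an object; FORCE is the grip in N (left out, the last holds). Time passes only in rows, so rows that do not move let the fingers close. It gives the time, the measured TCP pose, the force and the opening at its end, in the units of the state.
- ctrl.get_state(): the state, without advancing time (a new reading comes with each control period).
- ctrl.grab_frame(name): name is "side" or "top"; returns a dict with "pixels" (480x640x3 uint8, blue, green, red), "range_z" (480x640 float32, m along the optical axis (not along the pixel's ray), 0 where there is no reading), "camera_matrix" (3x3 intrinsics, pixels), "distortion" ([k1, k2, p1, p2, k3] as OpenCV has them; the pictures are not rectified), "world_to_cam" (4x4, takes a point from world to camera coordinates). Camera axes: x right, y up, looking along -z (the intrinsics and any distortion apply to the point x, -y, -z); pixel columns grow to the right and rows downward; lengths in m; the calibration is good to about 2 mm. A picture is of the moment at which its call begins.
- ctrl.job_done(): hands the job in, once; it reports no verdict.
Trained networks look in a picture, given as the dict that the camera call returned (one of the last four; its "shot" number tells which), for a name from the list of things; names that differ only in an ending like _2 or _b are one class to them, and where a whole thing is asked for, a point or a joint stands for the part that bears it (a point fixed in the world has none). Each returns a list of dicts, best first, with "conf" (0 to 1); they miss things now and then, are a little off and sometimes report something else, mostly with a low value. They report only what shows in the picture. A call takes as long as a camera call. They do not tell look-alikes from the thing itself.
- ctrl.outline_of(picture, thing): "region" (480x640 bool, what is visible of it) and "extent" ([left, top, right, bottom] in pixels, round what is visible of it).
The state is a dict: "clock": time; "q": joint angles; "qvel": joint speeds; "joint_efforts": joint torques, N m; "eef_pos": TCP position; "tcp_rot": TCP orientation; "wrist_force": force on the tool from outside, world axes, zero at the start; "wrist_torque": the same for the moment, N m; "width": opening from 0.0 (shut) to 1.0 (fully open).
Only numpy, scipy, OpenCV 4.12 (cv2) and the standard library are available. Lean on these libraries where they do the work, as an engineer would, in place of code of your own. Each camera call takes 0.05 s, during which the arm holds its last target.

## Working session

There is one attempt and no reset: what is moved stays moved. The work goes in short steps, Python scripts to look and compute and a shell command to move; the robot and the scene stay as the last step left them, time stands still between calls to the robot, and variables do not carry over. Pictures are saved under pics/ and viewed, and the job is handed in when it is done.

```bash
ls; mkdir -p pics; cat > h.py <<'E'
import numpy as np,cv2
from cell import ctrl
def save(f,name): cv2.imwrite('pics/'+name,f['pixels'])
def cam2w(f):
    return np.linalg.inv(np.array(f['world_to_cam']))
def und(f,uv):
    K=np.array(f['camera_matrix'],float);d=np.array(f['distortion'],float)
    return cv2.undistortPoints(np.array(uv,float).reshape(-1,1,2),K,d).reshape(-1,2)
def pts(f,uv):  # uv Nx2 int -> world using depth
    uv=np.array(uv);n=und(f,uv);z=f['range_z'][uv[:,1].astype(int),uv[:,0].astype(int)]
    P=np.c_[n[:,0]*z,-n[:,1]*z,-z,np.ones(len(z))]
    return (P@cam2w(f).T)[:,:3],z>0
def cloud(f):
    v,u=np.mgrid[0:480,0:640]
    P,ok=pts(f,np.c_[u.ravel(),v.ravel()]);P[~ok]=np.nan
    return P.reshape(480,640,3)
def ray_z(f,uv,z):  # intersect pixel rays with height z
    n=und(f,uv);M=cam2w(f);o=M[:3,3];d=np.c_[n[:,0],-n[:,1],-np.ones(len(n))]@M[:3,:3].T
    t=(z-o[2])/d[:,2];return o+d*t[:,None]
def proj(f,P):
    P=np.atleast_2d(P);W=np.array(f['world_to_cam']);c=P@W[:3,:3].T+W[:3,3]
    c=c*[1,-1,-1]
    return cv2.projectPoints(c,np.zeros(3),np.zeros(3),np.array(f['camera_matrix'],float),np.array(f['distortion'],float))[0].reshape(-1,2)
E
python3 - <<'E'
from h import *
for n in['side','top']:
    f=ctrl.grab_frame(n);save(f,n+'0.png')
    np.save('pics/'+n+'0.npy',f,allow_pickle=True)
    M=cam2w(f);print(n,M[:3,3].round(3),-M[:3,2].round(3))
    for t in['stand','shaft','crank_grip','clamp_block','screw_top','key','key_block','stapler','pen_cup','tape_dispenser','mouse']:
        try:
            for r in ctrl.outline_of(f,t)[:4]: print(t,round(r['conf'],2),r['extent'])
        except Exception as e: print(t,e)
print(ctrl.get_state(),ctrl.pinch_z)
E
```

```text
pics
side [ 0.485 -0.86   0.545] [ 0.126  0.88  -0.458]
stand 0.58 [264.5, 241.3, 350.2, 317.0]
shaft 0.94 [273.0, 181.3, 328.9, 280.3]
clamp_block 0.91 [264.7, 239.6, 352.6, 316.7]
screw_top 0.59 [285.1, 337.6, 324.7, 384.6]
screw_top 0.49 [313.0, 241.6, 322.8, 252.9]
screw_top 0.49 [265.1, 240.0, 350.6, 318.3]
key 0.71 [281.0, 309.7, 328.8, 357.9]
key 0.61 [209.2, 335.0, 250.3, 385.6]
key 0.6 [351.1, 298.0, 396.9, 345.5]
key 0.59 [277.4, 365.9, 305.4, 430.9]
key_block 0.63 [282.6, 338.1, 324.9, 384.3]
stapler 0.84 [239.7, 195.9, 260.3, 227.2]
pen_cup 0.78 [365.9, 344.6, 424.0, 445.9]
tape_dispenser 0.77 [379.3, 243.9, 424.3, 292.8]
mouse 0.66 [302.8, 193.2, 340.3, 204.6]
top [ 0.314 -0.033  1.562] [ 0.201  0.021 -0.979]
stand 0.62 [263.1, 243.1, 368.4, 299.2]
shaft 0.85 [229.7, 249.2, 373.3, 286.0]
crank_grip 0.45 [236.2, 262.8, 254.9, 268.0]
clamp_block 0.9 [263.1, 246.5, 368.3, 297.8]
key 0.82 [426.2, 273.9, 439.2, 306.1]
key 0.67 [421.6, 330.8, 452.7, 353.2]
key 0.65 [263.7, 244.5, 369.9, 297.4]
key 0.63 [466.3, 301.6, 491.7, 321.5]
key_block 0.58 [410.7, 278.5, 446.7, 313.5]
st
[... 164 characters left out ...]
240.9]
{'clock': 1.2, 'q': array([-1.41499224e+00,  5.27421612e-02,  1.61290138e+00, -8.09487970e-06,
        1.47601062e+00, -1.19034668e-01]), 'qvel': array([-1.56405850e-03, -7.97598438e-05, -8.29501727e-04, -1.32409934e-03,
        8.93538714e-04, -1.81454552e-03]), 'joint_efforts': array([-6.08141563e-04, -3.93681908e+01, -3.70458341e+01, -1.33059684e-04,
        4.94384785e-04, -8.18815469e-07]), 'eef_pos': array([ 0.16959363, -0.60152674,  0.23127659]), 'tcp_rot': array([-0.09684321, -0.70043746, -0.09688659,  0.70044396]), 'wrist_force': array([-0.47133025,  0.52132448, -0.34237863]), 'wrist_torque': array([-0.00575295,  0.03806864,  0.01876391]), 'width': 1.0008319997863273} -0.0187
```

View pics/side0.png

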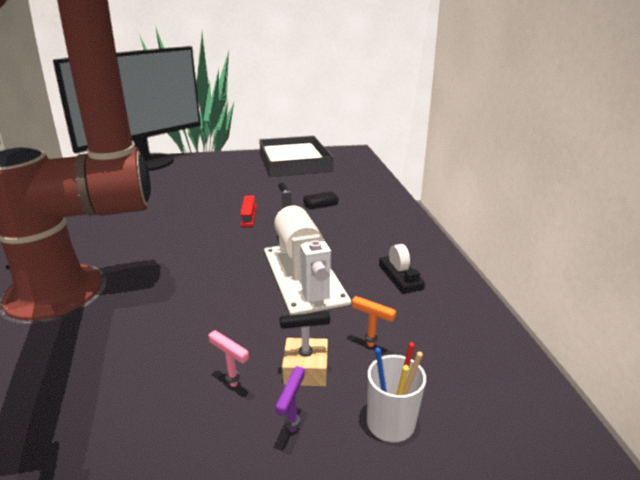

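View pics/top0.png

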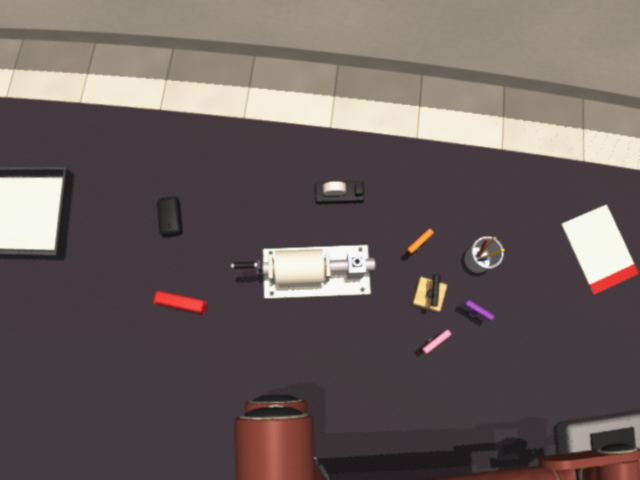

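```bash
python3 - <<'E'
from h import *
F={n:np.load(f'pics/{n}0.npy',allow_pickle=True).item() for n in['side','top']}
big=lambda n,x0,y0,x1,y1,s,o:cv2.imwrite('pics/'+o,cv2.resize(F[n]['pixels'][y0:y1,x0:x1],None,fx=s,fy=s,interpolation=cv2.INTER_CUBIC))
big('top',220,230,460,330,3.3,'topc.png')
big('side',200,170,440,390,2.6,'sidec.png')
f=F['top'];C=cloud(f)
for nm,uv in dict(grip=(243,266),grip2=(238,265),roll=(300,268),screw=(357,262),block=(351,258),base1=(268,292),base2=(365,290),shaftend=(371,264),shaft=(338,265),key=(435,290),keyend1=(436,277),keyend2=(433,303),wood=(419,290),desk=(300,350)).items():
    print(nm,C[uv[1],uv[0]].round(4))
# base plate corners
g=(np.abs(C[...,2]-0.012)<.006)&(f['pixels'].min(2)>120)
m=np.zeros_like(g);m[238:305,255:378]=1
P=C[g&m];print(len(P))
r=cv2.minAreaRect(P[:,:2].astype(np.float32)*1000);print('base rect',r,P[:,2].mean(),P.min(0),P.max(0))
E
```

```text
grip [0.5341 0.1584 0.1552]
grip2 [0.5352 0.1707 0.1542]
roll [0.5497 0.0248 0.131 ]
screw [ 0.5833 -0.1104  0.1167]
block [ 0.59   -0.0945  0.1242]
base1 [0.4972 0.1042 0.009 ]
base2 [ 0.5316 -0.1442  0.0156]
shaftend [ 0.5853 -0.146   0.1017]
shaft [ 0.5727 -0.0656  0.1036]
key [ 0.5376 -0.3068  0.1148]
keyend1 [ 0.5693 -0.3062  0.1172]
keyend2 [ 0.5053 -0.3045  0.1155]
wood [ 0.5442 -0.2797  0.0408]
desk [0.3595 0.0037 0.0032]
1983
base rect ((567.1649169921875, -12.097457885742188), (132.23789978027344, 272.3997802734375), 8.984424591064453) 0.011960115677122862 [ 0.48132187 -0.15598332  0.00602025] [0.65017799 0.12979355 0.01798599]
```

View pics/topc.png

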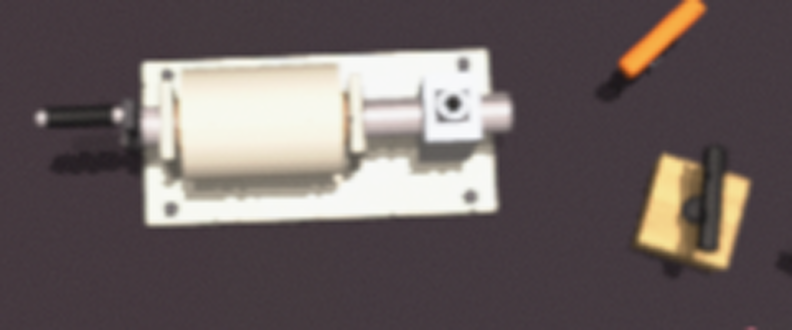

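View pics/sidec.png

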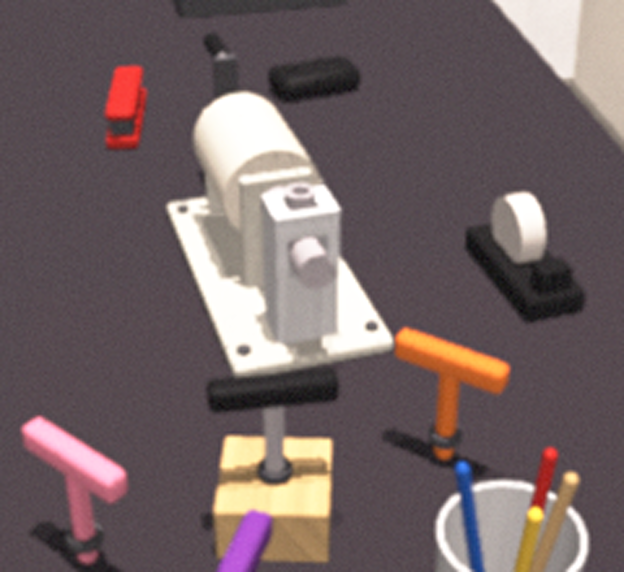

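```bash
cat >> h.py <<'E'
from scipy.spatial.transform import Rotation as Rn
def tool(s=None):
    s=s or ctrl.get_state();q=s['tcp_rot'];return s,Rn.from_quat([q[1],q[2],q[3],q[0]]).as_matrix()
def plan(t,ydir=None):
    """tool-frame shift to world pos t, and turn about tool x to bring y axis to ydir (mod pi)"""
    s,R=tool();d=R.T@(np.array(t)-s['eef_pos']);a=None
    if ydir is not None:
        v=R.T@np.array(ydir);a=np.arctan2(v[2],v[1]);a=(a+np.pi/2)%np.pi-np.pi/2
    print('pos',s['eef_pos'].round(4),'shift',d.round(4),'turn',a,'q6',s['q'][5].round(3),'clk',round(s['clock'],2))
    return d,a
E
python3 - <<'E'
from h import *
F={n:np.load(f'pics/{n}0.npy',allow_pickle=True).item() for n in['side','top']}
s,R=tool();print(R.round(3))
for n in F:
    f=F[n];C=cloud(f)
    g=(np.abs(C[...,2]-0.012)<.004)&(f['pixels'].min(2)>110)&(C[...,0]>.45)&(C[...,0]<.68)&(C[...,1]>-.2)&(C[...,1]<.16)
    print(n,g.sum(),cv2.minAreaRect(C[g][:,:2].astype(np.float32)*1000))
    # block top
    g=(np.abs(C[...,2]-0.126)<.005)&(C[...,0]>.54)&(C[...,0]<.63)&(C[...,1]>-.145)&(C[...,1]<-.07)
    print(' blocktop',g.sum(),C[g].mean(0).round(4) if g.any() else '',cv2.minAreaRect(C[g][:,:2].astype(np.float32)*1000))
    # grip
    g=(C[...,2]>.06)&(C[...,1]>.115)&(C[...,1]<.2)&(C[...,0]>.44)&(C[...,0]<.64)&(f['pixels'].max(2)<90)
    P=C[g];th=np.deg2rad(9.);ex=np.array([np.cos(th),np.sin(th)]);ey=np.array([-ex[1],ex[0]])
    o=np.array([.5621,.0200]);L=np.c_[(P[:,:2]-o)@ex,(P[:,:2]-o)@ey,P[:,2]]*1000
    print(' grip',len(L));print(L[np.argsort(L[:,1])][::max(1,len(L)//25)].round(0))
    # key bar
    g=(C[...,2]>.095)&(C[...,2]<.14)&(np.hypot(C[...,0]-.5376,C[...,1]+.3068)<.055)&(f['pixels'].max(2)<90)
    P=C[g];print(' key',g.sum(),np.percentile(P,[2,50,98],axis=0).round(4),cv2.minAreaRect(P[:,:2].astype(np.float32)*1000))
    # wood
    g=(np.abs(C[...,2]-.04)<.005)&(np.hypot(C[...,0]-.5376,C[...,1]+.3)<.06)
    P=C[g];print(' wood',g.sum(),cv2.minAreaRect(P[:,:2].astype(np.float32)*1000))
E
```

```text
[[-0.     0.271 -0.962]
 [ 0.    -0.962 -0.271]
 [-1.    -0.     0.   ]]
side 1986 ((564.8228149414062, -13.265335083007812), (130.1498260498047, 278.6971435546875), 9.31432056427002)
 blocktop 259 [ 0.5802 -0.1164  0.1252] ((580.7555541992188, -110.7352523803711), (50.18991470336914, 43.39900588989258), 10.433982849121094)
 grip 163
[[  3.  96. 138.]
 [  4.  97. 145.]
 [  4.  98. 142.]
 [ -1.  98. 153.]
 [  1.  98. 135.]
 [ -9.  99. 131.]
 [ -8.  99. 151.]
 [ -9.  99. 123.]
 [ -3.  99. 132.]
 [ -5. 100. 151.]
 [ -1. 100. 127.]
 [-10. 100. 151.]
 [-12. 100. 154.]
 [  7. 101. 131.]
 [ -3. 101. 145.]
 [-15. 101. 149.]
 [ -0. 101. 134.]
 [-10. 103. 129.]
 [-15. 105. 129.]
 [ -9. 116. 158.]
 [-12. 123. 153.]
 [  1. 127. 155.]
 [-10. 134. 156.]
 [ -8. 139. 157.]
 [-12. 145. 153.]
 [ -8. 151. 155.]
 [-10. 156. 156.]
 [-11. 167. 144.]]
 key 627 [[ 0.4991 -0.3187  0.1014]
 [ 0.5364 -0.3159  0.1138]
 [ 0.5748 -0.3044  0.1184]] ((537.7049560546875, -310.8927917480469), (80.3039321899414, 17.251686096191406), 0.028906654566526413)
 wood 1133 ((537.3750610351562, -309.5263671875), (73.4468460083
[... 409 characters left out ...]
.]
 [-12. 107. 142.]
 [-14. 110. 107.]
 [-10. 113. 101.]
 [ -9. 117. 154.]
 [  2. 121. 161.]
 [ -2. 124. 157.]
 [ -3. 126. 160.]
 [  2. 129. 159.]
 [ -5. 131. 159.]
 [  1. 134. 157.]
 [  3. 136. 159.]
 [ -6. 138. 157.]
 [  3. 141. 156.]
 [  0. 143. 159.]
 [ -7. 145. 160.]
 [ -4. 148. 157.]
 [ -2. 150. 159.]
 [  1. 153. 156.]
 [ -4. 155. 158.]
 [ -6. 157. 161.]
 [ -7. 159. 162.]
 [-10. 163. 155.]]
 key 184 [[ 0.5033 -0.3149  0.1051]
 [ 0.5423 -0.3066  0.1153]
 [ 0.5771 -0.3006  0.122 ]] ((539.9578247070312, -306.3763732910156), (17.451723098754883, 78.09183502197266), 85.2833480834961)
 wood 481 ((537.9012451171875, -308.2573547363281), (69.8917465209961, 71.12446594238281), 79.0086669921875)
```

```bash
python3 - <<'E'
from h import *
plan([.534,.157,.25],[.987,.158,0])
E
```

```text
pos [ 0.1696 -0.6015  0.2313] shift [-0.0187 -0.6312 -0.5566] turn -1.4546911009055823 q6 -0.119 clk 1.2
```

```bash
python3 -m jog '-0.002 -0.045 -0.0398 0;-0.002 -0.045 -0.0398 0;-0.002 -0.045 -0.0398 0;-0.002 -0.045 -0.0398 0;-0.002 -0.045 -0.0398 0;-0.002 -0.045 -0.0398 0;-0.002 -0.045 -0.0398 0;-0.002 -0.045 -0.0398 0;-0.002 -0.045 -0.0398 0;-0.002 -0.045 -0.0398 0;0 -0.045 -0.0398 0;0 -0.045 -0.0398 0;0 -0.045 -0.0398 0;0 -0.045 -0.0398 0;0 0 0 -0.18;0 0 0 -0.18;0 0 0 -0.18;0 0 0 -0.18;0 0 0 -0.18;0 0 0 -0.18' 50 40
python3 - <<'E'
from h import *
plan([.534,.157,.131],[.987,.158,0])
E
```

```text
clock: 3.7
eef_pos: [0.5349, 0.156, 0.2514]
tcp_rot: [0.445, 0.55, 0.445, -0.55]
wrist_force: [-0.8, 0.1, 0.7]
width: 0.503
pos [0.5349 0.156  0.2514] shift [ 0.1204 -0.0011 -0.0007] turn -0.36877063531865817 q6 0.36 clk 3.7
```

```bash
python3 -m jog '0 0 0 -0.185;0 0 0 -0.184;0.04 -0.001 -0.001 0;0.02 0 0 0;0 0 0 0'
python3 - <<'E'
from h import *
f=ctrl.grab_frame('side');save(f,'s1.png');t=ctrl.grab_frame('top');save(t,'t1.png')
a=cv2.resize(f['pixels'][130:290,180:380],None,fx=2,fy=2);b=cv2.resize(t['pixels'][190:350,180:380],None,fx=2,fy=2)
cv2.imwrite('pics/c1.png',np.hstack([a,b]))
plan([.534,.157,.131],[.987,.158,0])
E
```

```text
clock: 4.32
eef_pos: [0.5324, 0.1566, 0.189]
tcp_rot: [0.536, 0.459, 0.538, -0.462]
wrist_force: [0.4, -0.4, -0.1]
width: 0.501
pos [0.5342 0.1569 0.1921] shift [ 0.0611 -0.0003 -0.0001] turn -0.005824951528706768 q6 -0.001 clk 4.42
```

View pics/c1.png

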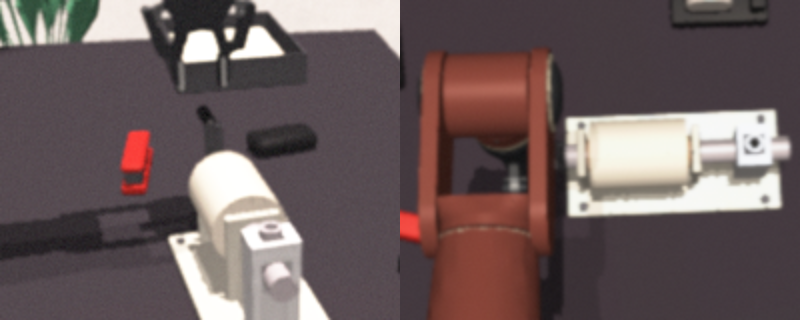

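```bash
python3 -m jog '0.03 0 0 0;0.031 0 0 0;0 0 0 0;0 0 0 0' && python3 -m jog '0 0 0 0;0 0 0 0;0 0 0 0;0 0 0 0' 0 40; python3 - <<'E'
from h import *
s=plan([.534,.157,.131],[.987,.158,0]);s=ctrl.get_state();print(s['wrist_force'],s['wrist_torque'],s['width']*85)
E
```

```text
clock: 4.92
eef_pos: [0.5352, 0.157, 0.1326]
tcp_rot: [0.537, 0.461, 0.536, -0.459]
wrist_force: [0.2, -0.5, -0.8]
width: 0.497
clock: 5.42
eef_pos: [0.5353, 0.1571, 0.1325]
tcp_rot: [0.538, 0.461, 0.536, -0.459]
wrist_force: [0.0, 0.2, 6.6]
width: 0.168
pos [0.5353 0.1571 0.1325] shift [ 0.0015 -0.0013 -0.0001] turn -0.005576680620894114 q6 -0.001 clk 5.42
[0.02107411 0.22590438 6.55860236] [-0.02877208 -0.15637445  0.12068267] 14.307489374908515
```

```bash
python3 -c "
import numpy as np
a=np.deg2rad(np.linspace(93.3,150,11));x=60*np.cos(a);z=60*np.sin(a)
print(np.c_[-np.diff(z),np.diff(x)].round(1).tolist())"
```

```text
[[0.6, -5.9], [1.2, -5.8], [1.8, -5.7], [2.3, -5.5], [2.9, -5.2], [3.4, -4.9], [3.8, -4.5], [4.3, -4.1], [4.6, -3.7], [5.0, -3.2]]
```

```bash
python3 -m jog '0.0006 -0.0059 0 0;0.0012 -0.0058 0 0;0.0018 -0.0057 0 0;0.0023 -0.0055 0 0;0.0029 -0.0052 0 0;0 0 0 0' ; python3 -m jog '0.0034 -0.0049 0 0;0.0038 -0.0045 0 0;0.0043 -0.0041 0 0;0.0046 -0.0037 0 0;0.005 -0.0032 0 0;0 0 0 0'; cat > ang.py <<'E'
from h import *
th=np.deg2rad(9.1);ex=np.array([np.cos(th),np.sin(th)])
s,R=tool();p=s['eef_pos']+R[:,0]*ctrl.pinch_z
x=(p[:2]-[.5609,.0194])@ex;z=p[2]-.09
print('loc',x,z,'r',np.hypot(x,z),'elev',np.degrees(np.arctan2(z,x)),'F',s['wrist_force'],'w',s['width']*85)
E
python3 ang.py
```

```text
clock: 6.18
eef_pos: [0.5057, 0.1523, 0.1225]
tcp_rot: [0.537, 0.46, 0.537, -0.46]
wrist_force: [-1.5, -1.3, 5.8]
width: 0.169
clock: 6.92
eef_pos: [0.4854, 0.149, 0.0994]
tcp_rot: [0.537, 0.46, 0.537, -0.461]
wrist_force: [2.8, -2.7, -1.1]
width: 0.172
loc -0.053997969822883476 0.02810169696929013 r 0.060872704207607244 elev 152.50656800599825 F [ 2.84488082 -2.74244706 -1.12519574] w 14.590982998059376
```

```bash
python3 -m jog '0 0 0 0;0 0 0 0;0 0 0 0' 45; python3 -m jog '-0.03 0 0 0;-0.06 0 0 0;-0.06 0 0 0;0 -0.06 0 0;0 -0.06 0 0;0 0 0.06 0;0 0 0.06 0'; python3 - <<'E'
from h import *
for n in['side','top']:
    f=ctrl.grab_frame(n);np.save(f'pics/{n}2.npy',f,allow_pickle=True);save(f,n+'2.png')
    C=cloud(f)
    g=(C[...,2]>.06)&(C[...,1]>.115)&(C[...,1]<.2)&(C[...,0]>.44)&(C[...,0]<.64)&(f['pixels'].max(2)<90)
    P=C[g];th=np.deg2rad(9.1);ex=np.array([np.cos(th),np.sin(th)]);ey=np.array([-ex[1],ex[0]])
    o=np.array([.5609,.0194]);L=np.c_[(P[:,:2]-o)@ex,(P[:,:2]-o)@ey,P[:,2]]*1000
    L=L[(L[:,1]>118)&(L[:,2]<200)];print(n,len(L),np.percentile(L,[5,25,50,75,95],axis=0).round(1))
    if n=='side': a=cv2.resize(f['pixels'][160:320,220:380],None,fx=5,fy=5,interpolation=2)[:600]
    else: b=cv2.resize(f['pixels'][230:310,225:385],None,fx=5,fy=5,interpolation=2)
cv2.imwrite('pics/a2.png',a);cv2.imwrite('pics/b2.png',b)
E
```

```text
clock: 7.3
eef_pos: [0.4854, 0.1497, 0.1001]
tcp_rot: [0.536, 0.46, 0.537, -0.46]
wrist_force: [-0.2, 0.1, -0.5]
width: 0.456
clock: 8.18
eef_pos: [0.3849, 0.0123, 0.2508]
tcp_rot: [0.538, 0.46, 0.537, -0.459]
wrist_force: [0.9, 0.5, -0.1]
width: 0.449
side 52 [[-63.  121.1 117.4]
 [-61.4 129.8 121.3]
 [-58.  142.  123.2]
 [-54.3 151.5 124.4]
 [-49.8 162.5 125.3]]
top 121 [[-60.8 120.  117.8]
 [-58.3 129.3 120.8]
 [-54.9 141.1 124.1]
 [-50.6 152.8 126.6]
 [-47.4 161.1 130.4]]
```

View pics/a2.png

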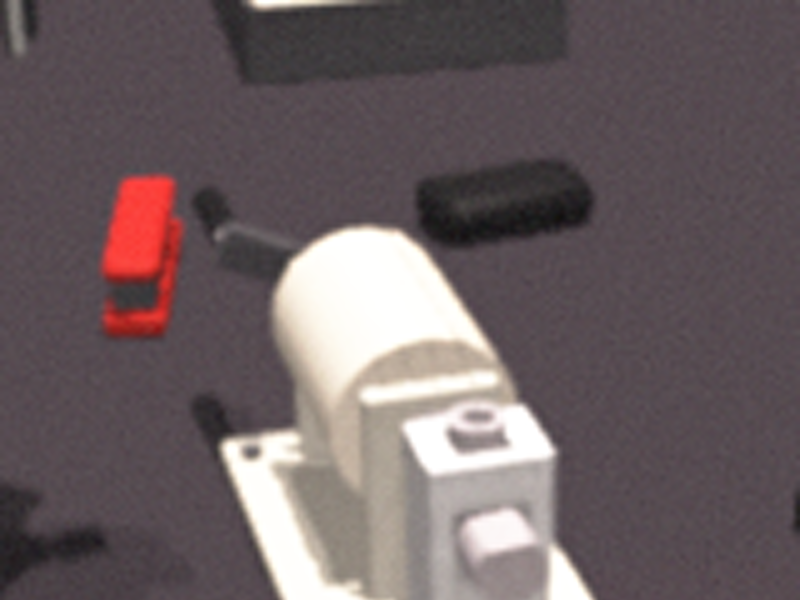

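View pics/b2.png

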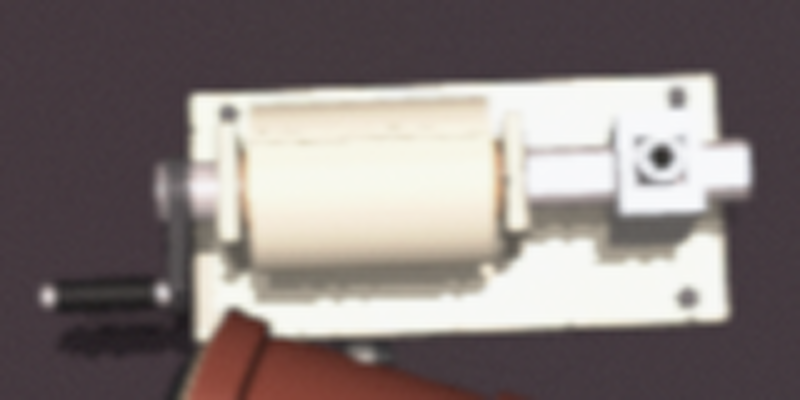

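```bash
cat > fit.py <<'E'
from h import *
from scipy.optimize import least_squares
import sys
k=sys.argv[1]
th=np.deg2rad(9.1);ex=np.array([np.cos(th),np.sin(th)]);ey=np.array([-ex[1],ex[0]]);o=np.array([.5609,.0194])
def circ(P,r,x0):
    f=lambda c:np.hypot(P[:,0]-c[0],P[:,1]-c[1])-r
    s=least_squares(f,x0,loss='soft_l1',f_scale=1.5);return s.x,np.std(s.fun)
for n in['side','top']:
    f=np.load(f'pics/{n}{k}.npy',allow_pickle=True).item();C=cloud(f)
    L=np.concatenate([((C[...,:2]-o)@np.c_[ex,ey]),C[...,2:]],-1)*1000
    X,Y,Z=L[...,0],L[...,1],L[...,2];px=f['pixels']
    m=(Y>-45)&(Y<65)&(Z>80)&(np.hypot(X,Z-90)<50)&(np.hypot(X,Z-90)>36)
    a,sa=circ(L[m][:,[0,2]],42,[0,90])
    m=(Y>120)&(Y<162)&(np.hypot(X+52,Z-120)<22)&(px.max(2)<90)
    g,sg=circ(L[m][:,[0,2]],8,[-52,120])
    d=g-a
    print(n,'axis',a.round(2),round(sa,2),'grip',g.round(2),round(sg,2),m.sum(),'elev rel fit axis',np.degrees(np.arctan2(d[1],d[0])),np.hypot(*d),'rel 0,90',np.degrees(np.arctan2(g[1]-90,g[0])))
    for lo,hi in((-102,-68),(-170,-154)):
        m=(Y>lo)&(Y<hi)&(Z>98)&(Z<108)&(np.abs(X)<7)
        P=L[m]
        if len(P)>5:
            c,*_=np.linalg.lstsq(np.c_[P[:,[0,1]],np.ones(len(P))],P[:,2],rcond=None);print('  flat slope deg',np.degrees(np.arctan(c[0])),'z',P[:,2].mean(),len(P),np.std(P[:,2]))
E
python3 fit.py 2
```

```text
side axis [-0.67 90.22] 0.73 grip [-55.19 116.81] 0.51 47 elev rel fit axis 154.00631181300838 60.65106092470115 rel 0,90 154.093793589395
  flat slope deg 0.8017028106723477 z 102.40534052674121 31 0.8125713119831525
top axis [ 0.76 90.73] 2.46 grip [-52.78 118.44] 2.53 109 elev rel fit axis 152.6396416875301 60.284040301204406 rel 0,90 151.6846805479364
  flat slope deg 3.6795567092945847 z 102.6039609878037 71 2.2428734730074957
  flat slope deg 7.151241382289117 z 102.05607590835574 27 2.189738285265438
```

```bash
python3 -m jog '0 0 -0.06 0;0 0 -0.06 0;0 0.06 0 0;0 0.06 0 0;0.06 0 0 0;0.06 0 0 0;0.03 0 0 0;0 0 0 0'; python3 -m jog '0 0 0 0;0 0 0 0;0 0 0 0' 0 40; python3 ang.py;  python3 -m jog '-0.0013 0.0007 0 0;-0.0012 0.0007 0 0;0 0 0 0;0 0 0 0'; python3 ang.py
```

```text
clock: 9.28
eef_pos: [0.483, 0.1499, 0.097]
tcp_rot: [0.535, 0.458, 0.539, -0.462]
wrist_force: [0.3, 0.5, 0.2]
width: 0.451
clock: 9.65
eef_pos: [0.4857, 0.15, 0.1025]
tcp_rot: [0.537, 0.46, 0.537, -0.46]
wrist_force: [-5.9, -0.3, 1.9]
width: 0.171
loc -0.053564946314327566 0.031178062267348566 r 0.0619780206234715 elev 149.79798732197352 F [-5.88205015 -0.26247999  1.93172524] w 14.562862800089384
clock: 10.15
eef_pos: [0.4863, 0.15, 0.1038]
tcp_rot: [0.536, 0.46, 0.537, -0.461]
wrist_force: [-5.9, 0.9, -0.9]
width: 0.17
loc -0.05291582881280846 0.03245039089200841 r 0.062073446883434726 elev 148.48148211446906 F [-5.93920803  0.86638296 -0.94654387] w 14.440316178405341
```

```bash
python3 -m jog '0 0 0 0;0 0 0 0;0 0 0 0' 45; python3 -m jog '-0.03 0 0 0;-0.06 0 0 0;-0.06 0 0 0;0 -0.06 0 0;0 -0.06 0 0;0 0 0.06 0;0 0 0.06 0'; python3 - <<'E'
from h import *
for n in['side','top']:
    f=ctrl.grab_frame(n);np.save(f'pics/{n}3.npy',f,allow_pickle=True);save(f,n+'3.png')
E
python3 fit.py 3
```

```text
clock: 10.52
eef_pos: [0.4881, 0.1498, 0.104]
tcp_rot: [0.537, 0.461, 0.536, -0.46]
wrist_force: [-0.1, 0.4, 0.6]
width: 0.454
clock: 11.4
eef_pos: [0.3867, 0.0122, 0.2538]
tcp_rot: [0.539, 0.46, 0.536, -0.459]
wrist_force: [0.5, 0.4, -0.5]
width: 0.451
side axis [-0.7  90.24] 0.73 grip [-54.35 118.61] 0.51 43 elev rel fit axis 152.12773464488652 60.69426421913672 rel 0,90 152.23710198004704
  flat slope deg -2.563504090729274 z 102.4855295257791 32 0.8096463108064768
top axis [ 0.94 90.66] 2.45 grip [-52.52 119.59] 2.53 117 elev rel fit axis 151.5776586422264 60.787237595892954 rel 0,90 150.60012261669357
  flat slope deg -5.55493491622925 z 102.32580031358832 73 2.5704554280176604
  flat slope deg 13.498248035688302 z 102.55720874861366 35 2.4281303603407896
```

```bash
python3 - <<'E'
from h import *
for n in['side','top']:
    f=np.load(f'pics/{n}3.npy',allow_pickle=True).item();C=cloud(f);px=f['pixels'].astype(int)
    near=np.hypot(C[...,0]-.5376,C[...,1]+.308)<.055
    m=(C[...,2]>.111)&(C[...,2]<.13)&near&(px.max(2)<100);P=C[m][:,:2]
    c=P.mean(0);w,v=np.linalg.eigh(np.cov(P.T));print(n,'bar top',len(P),cv2.minAreaRect(P.astype(np.float32)*1000),np.degrees(np.arctan2(v[1,1],v[0,1])),C[m][:,2].mean())
    # others
    m=(C[...,2]>.02)&(C[...,1]<-.2)&(C[...,1]>-.5)&(C[...,0]>.35)&(C[...,0]<.8)&((px.max(2)-px.min(2))>70)&(C[...,2]<.2)
    nl,lab=cv2.connectedComponents(m.astype(np.uint8))
    for i in range(1,nl):
        q=C[lab==i]
        if len(q)>30:print('  obj',len(q),q.mean(0).round(3),q.min(0).round(3),q.max(0).round(3))
plan([.538,-.309,.25],[.03,1,0])
E
```

```text
side bar top 392 ((537.8764038085938, -310.3868713378906), (80.23816680908203, 18.470245361328125), 2.7152907848358154) -179.09472878828643 0.11541648761585738
  obj 698 [ 0.661 -0.27   0.078] [ 0.628 -0.298  0.023] [ 0.695 -0.237  0.095]
  obj 406 [ 0.417 -0.337  0.074] [ 0.385 -0.361  0.025] [ 0.447 -0.301  0.093]
  obj 181 [ 0.52  -0.288  0.041] [ 0.505 -0.309  0.037] [ 0.533 -0.268  0.071]
  obj 1353 [ 0.527 -0.366  0.058] [ 0.483 -0.467  0.02 ] [ 0.577 -0.278  0.095]
  obj 439 [ 0.663 -0.445  0.113] [ 0.648 -0.467  0.053] [ 0.682 -0.412  0.141]
  obj 162 [ 0.63  -0.429  0.108] [ 0.622 -0.433  0.066] [ 0.639 -0.423  0.139]
top bar top 169 ((539.1243286132812, -307.1363220214844), (15.528822898864746, 77.81639099121094), 86.8908462524414) 178.6611695168195 0.11628869367424882
  obj 207 [ 0.661 -0.263  0.09 ] [ 0.629 -0.293  0.021] [ 0.694 -0.233  0.1  ]
  obj 34 [ 0.652 -0.455  0.109] [ 0.649 -0.465  0.058] [ 0.655 -0.447  0.142]
  obj 302 [ 0.54  -0.287  0.039] [ 0.505 -0.307  0.023] [ 0.578 -0.269  0.051]
  obj 153 [ 0.534 -0.334  0.039] [ 0.499 -0.348  0.026] [ 0.568 -0.312  0.048]
  obj 170 [ 0.505 -0.427  0.092] [ 0.485 -0.462  0.077] [ 0.526 -0.392  0.101]
  obj 102 [ 0.416 -0.325  0.091] [ 0.387 -0.357  0.084] [ 0.447 -0.295  0.098]
pos [0.3873 0.0082 0.2536] shift [0.0046 0.1037 0.3355] turn -1.396961485105968 q6 -0.314 clk 11.5
```

```bash
python3 -m jog '0 0.0173 0.056 0;0 0.0173 0.056 0;0 0.0173 0.056 0;0 0.0173 0.056 0;0 0.0173 0.056 0;0 0.0173 0.056 0;0 0 0 -0.175;0 0 0 -0.175;0 0 0 -0.175;0 0 0 -0.175;0 0 0 -0.175;0 0 0 -0.175;0 0 0 -0.175;0 0 0 -0.175;0.05 0 0 0;0.03 0 0 0;0 0 0 0' 50; python3 - <<'E'
from h import *
plan([.5385,-.3088,.089],[.01,1,0])
E
```

```text
clock: 13.62
eef_pos: [0.5395, -0.3016, 0.1694]
tcp_rot: [0.705, 0.008, 0.709, -0.005]
wrist_force: [0.1, 0.4, 0.8]
width: 0.5
pos [ 0.5395 -0.3016  0.1694] shift [ 0.0804 -0.0076 -0.0005] turn -0.007210839863270424 q6 -2.184 clk 13.62
```

```bash
python3 -m jog '0.03 -0.0072 -0.001 0;0.03 0 0 0;0.02 0 0 0;0 0 0 0;0 0 0 0'; python3 -m jog '0 0 0 0;0 0 0 0;0 0 0 0;0 0 0 0' 0 80; python3 - <<'E'
from h import *
plan([.5385,-.3088,.089],[.01,1,0]);s=ctrl.get_state();print(s['wrist_force'],s['wrist_torque'],s['width']*85)
f=ctrl.grab_frame('side');save(f,'s4.png');cv2.imwrite('pics/s4c.png',cv2.resize(f['pixels'][220:420,200:440],None,fx=3,fy=3,interpolation=2))
E
```

```text
clock: 14.25
eef_pos: [0.5406, -0.3112, 0.0947]
tcp_rot: [0.708, 0.006, 0.706, -0.007]
wrist_force: [0.2, -0.1, 0.3]
width: 0.499
clock: 14.75
eef_pos: [0.5405, -0.311, 0.0946]
tcp_rot: [0.708, 0.006, 0.706, -0.007]
wrist_force: [-0.4, 1.2, 5.6]
width: 0.165
pos [ 0.5405 -0.311   0.0946] shift [ 0.0056  0.0021 -0.0021] turn -0.0077468560956348576 q6 -2.195 clk 14.75
[-0.38806766  1.2255731   5.63599388] [ 0.28466765 -0.04216872 -0.0211934 ] 14.046607902713026
```

View pics/s4c.png

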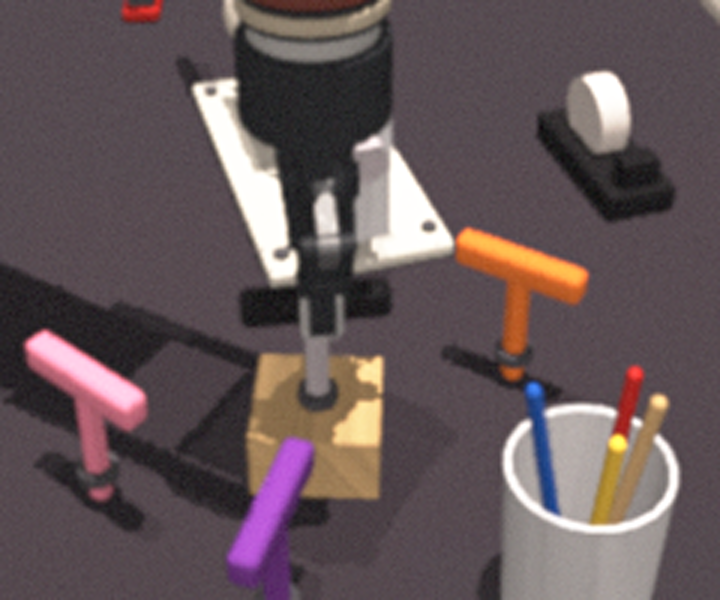

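```bash
python3 -m jog '-0.02 0 0 0;-0.04 0 0 0;-0.045 0 0 0;-0.04 0 0 0;0 0.05 0.01 0;0 0.05 0.01 0;0 0.05 0.01 0;0 0.05 0.01 0;0 0 0 0;0 0 0 0;0 0 0 0' - 90; python3 - <<'E'
from h import *
plan([.5813,-.1094,.24])
for n in['side','top']:
    f=ctrl.grab_frame(n);np.save(f'pics/{n}5.npy',f,allow_pickle=True);save(f,n+'5.png')
    x,y,w,h=(240,180,160,120) if n=='side' else (320,220,80,80)
    cv2.imwrite(f'pics/{n}5c.png',cv2.resize(f['pixels'][y:y+h,x:x+w],None,fx=5 if n=='side' else 6,fy=5 if n=='side' else 6,interpolation=2))
E
```

```text
clock: 16.18
eef_pos: [0.5829, -0.1126, 0.2381]
tcp_rot: [0.707, 0.007, 0.707, -0.007]
wrist_force: [0.1, -0.3, -0.9]
width: 0.168
pos [ 0.5829 -0.1126  0.2381] shift [-0.0019  0.0031 -0.0016] turn None q6 -1.867 clk 16.18
```

View pics/side5c.png

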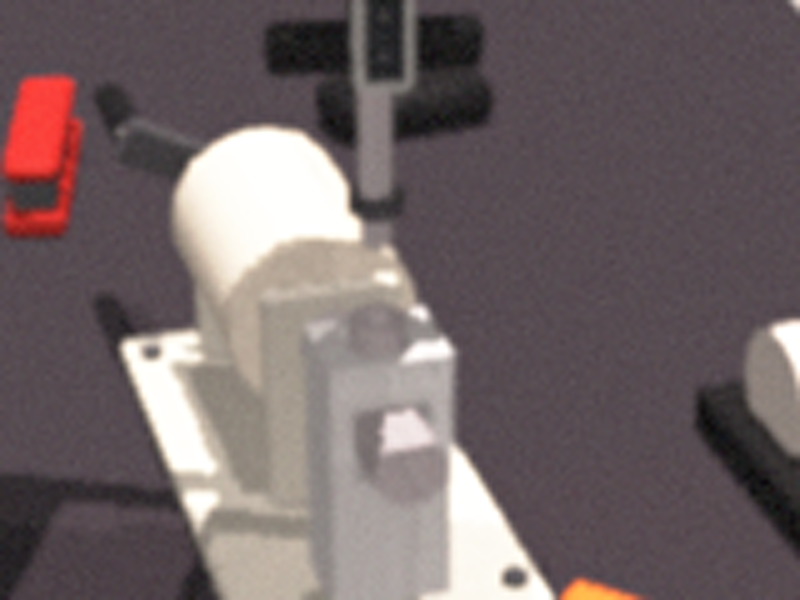

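View pics/top5c.png

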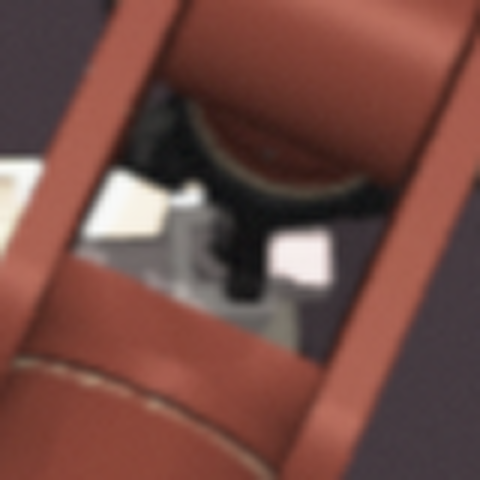

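```bash
python3 - <<'E'
from h import *
a=np.load('pics/side3.npy',allow_pickle=True).item();b=np.load('pics/side5.npy',allow_pickle=True).item();t=np.load('pics/top3.npy',allow_pickle=True).item()
sc=16
A=cv2.resize(a['pixels'][228:262,296:336],None,fx=sc,fy=sc,interpolation=2)
B=cv2.resize(b['pixels'][210:247,296:336],None,fx=sc,fy=sc,interpolation=2)
T=cv2.resize(t['pixels'][250:274,345:369],None,fx=24,fy=24,interpolation=2)
cv2.imwrite('pics/A.png',A);cv2.imwrite('pics/B.png',B);cv2.imwrite('pics/T.png',T)
p=np.array([.5829,-.1126,.2381])
for h in(0,16,20,24): print('tip+',h,proj(b,p-[0,0,.0706-h/1e3]).round(2),end='')
for n,f in(('side',a),('top',t)): print(n,'screw nominal .5813,-.1094,.136',proj(f,[[.5813,-.1094,.136],[.5823,-.1094,.136],[.5813,-.1084,.136]]).round(2))
E
```

```text
tip+ 0 [[315.91 229.16]]tip+ 16 [[315.86 221.65]]tip+ 20 [[315.85 219.76]]tip+ 24 [[315.84 217.85]]side screw nominal .5813,-.1094,.136 [[314.98 242.84]
 [315.48 242.81]
 [314.91 242.6 ]]
top screw nominal .5813,-.1094,.136 [[357.09 261.36]
 [357.13 260.96]
 [356.67 261.31]]
```

View pics/A.png

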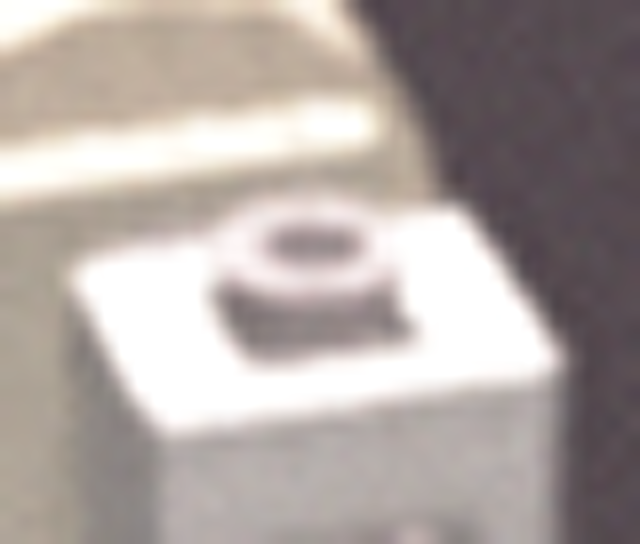

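View pics/B.png

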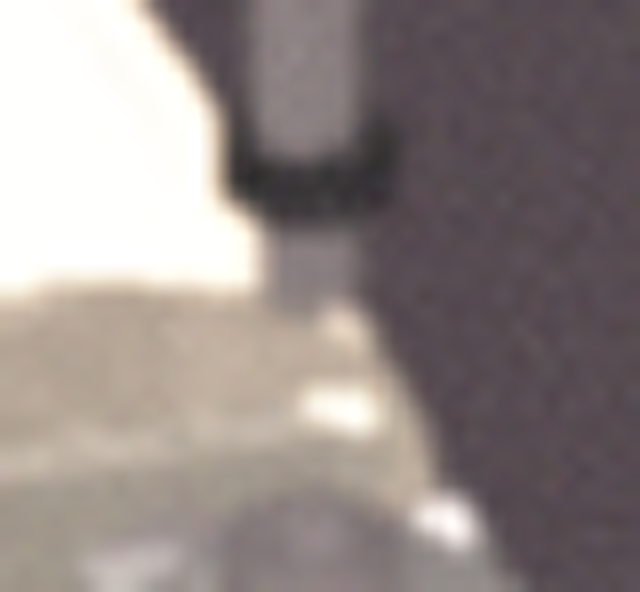

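View pics/T.png

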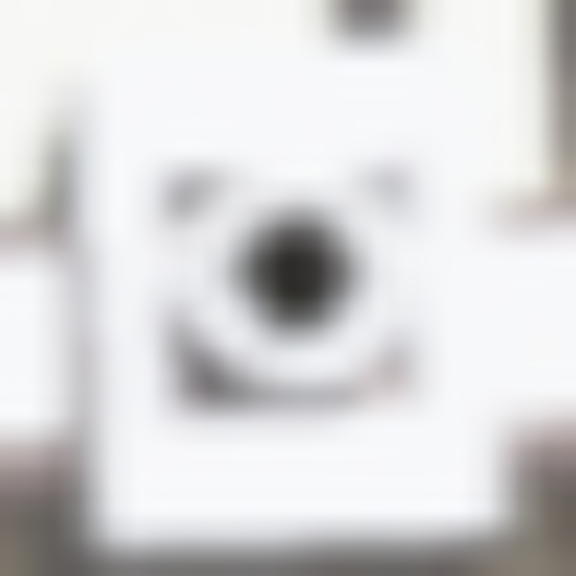

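```bash
python3 -m jog '0.015 0.0014 0 0;0.010 0 0 0;0 0 0 0;0 0 0 0'; python3 -m jog '0.002 0 0 0;0 0 0 0';python3 -m jog '0.002 0 0 0;0 0 0 0';python3 -m jog '0.002 0 0 0;0 0 0 0'
```

```text
clock: 16.77
eef_pos: [0.5832, -0.11, 0.2128]
tcp_rot: [0.707, 0.006, 0.707, -0.006]
wrist_force: [0.1, 0.1, -0.8]
width: 0.166
clock: 17.02
eef_pos: [0.5833, -0.11, 0.2111]
tcp_rot: [0.707, 0.006, 0.707, -0.006]
wrist_force: [-0.2, 0.2, -1.1]
width: 0.169
clock: 17.27
eef_pos: [0.5831, -0.1099, 0.2087]
tcp_rot: [0.707, 0.006, 0.707, -0.006]
wrist_force: [0.1, 1.2, -1.1]
width: 0.171
clock: 17.52
eef_pos: [0.583, -0.1099, 0.2066]
tcp_rot: [0.707, 0.006, 0.707, -0.006]
wrist_force: [-0.0, -0.2, -0.5]
width: 0.168
```

```bash
python3 -m jog '0 -0.001 0 0;0.0015 0 0 0;0 0 0 0';python3 -m jog '0.0015 0 0 0;0 0 0 0';python3 -m jog '0.0015 0 0 0;0 0 0 0'
```

```text
clock: 17.9
eef_pos: [0.5831, -0.111, 0.2052]
tcp_rot: [0.707, 0.006, 0.707, -0.006]
wrist_force: [0.3, 0.2, -0.7]
width: 0.166
clock: 18.15
eef_pos: [0.5831, -0.1109, 0.2037]
tcp_rot: [0.707, 0.006, 0.707, -0.006]
wrist_force: [0.9, -0.5, -1.6]
width: 0.167
clock: 18.4
eef_pos: [0.5832, -0.1109, 0.2023]
tcp_rot: [0.707, 0.006, 0.707, -0.006]
wrist_force: [0.3, -0.0, -1.7]
width: 0.168
```

```bash
python3 -m jog '0.0015 0 0 0;0 0 0 0';python3 -m jog '0.0015 0 0 0;0 0 0 0';python3 -m jog '0.0015 0 0 0;0 0 0 0'; python3 - <<'E'
from h import *
f=ctrl.grab_frame('side');cv2.imwrite('pics/s6.png',cv2.resize(f['pixels'][200:262,286:346],None,fx=9,fy=9,interpolation=2))
E
```

```text
clock: 18.65
eef_pos: [0.5832, -0.1109, 0.2008]
tcp_rot: [0.707, 0.006, 0.707, -0.006]
wrist_force: [-0.3, 0.6, -1.0]
width: 0.166
clock: 18.9
eef_pos: [0.5834, -0.111, 0.2]
tcp_rot: [0.707, 0.006, 0.707, -0.006]
wrist_force: [-0.7, 1.0, 1.8]
width: 0.166
clock: 19.15
eef_pos: [0.5834, -0.1107, 0.1979]
tcp_rot: [0.707, 0.006, 0.707, -0.006]
wrist_force: [0.2, 1.5, 0.8]
width: 0.163
```

View pics/s6.png

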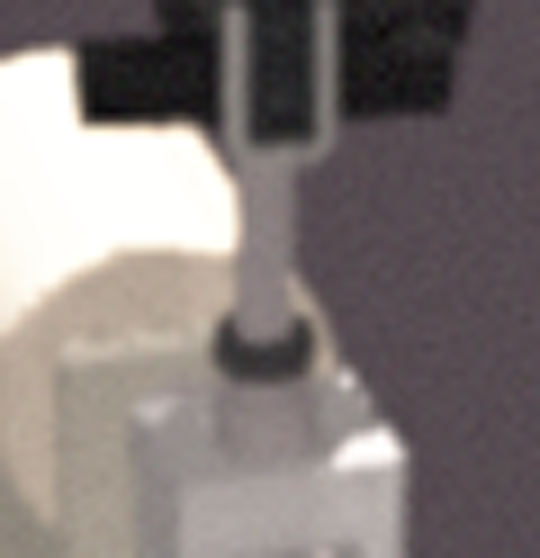

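```bash
for i in 1; do python3 -m jog '0.0015 0 0 0;0.0015 0 0 0;0 0 0 0'; done; python3 -m jog '0.0015 0 0 0;0 0 0 0';python3 -m jog '0.0015 0 0 0;0 0 0 0'
```

```text
clock: 19.58
eef_pos: [0.5835, -0.1108, 0.1954]
tcp_rot: [0.707, 0.006, 0.707, -0.006]
wrist_force: [0.3, 2.7, 4.7]
width: 0.166
clock: 19.82
eef_pos: [0.5836, -0.1109, 0.1942]
tcp_rot: [0.707, 0.006, 0.707, -0.006]
wrist_force: [0.7, 2.9, 5.4]
width: 0.163
clock: 20.08
eef_pos: [0.5836, -0.1109, 0.193]
tcp_rot: [0.708, 0.006, 0.707, -0.006]
wrist_force: [0.3, 3.1, 7.1]
width: 0.169
```

```bash
python3 -m jog '0 0.0007 0 0;0 0 0 0'; python3 -c "
from h import *
print(ctrl.get_state()['wrist_torque'])"; python3 -m jog '0.0015 0 0 0;0 0 0 0';python3 -m jog '0.0015 0 0 0;0 0 0 0'; python3 -c "
from h import *
print(ctrl.get_state()['wrist_torque'])"
```

```text
clock: 20.32
eef_pos: [0.5836, -0.1106, 0.193]
tcp_rot: [0.708, 0.006, 0.707, -0.007]
wrist_force: [0.2, 1.9, 6.7]
width: 0.164
[ 0.41178165 -0.03961498  0.03585172]
clock: 20.58
eef_pos: [0.5837, -0.1106, 0.1919]
tcp_rot: [0.708, 0.006, 0.706, -0.007]
wrist_force: [-1.1, 2.2, 8.4]
width: 0.166
clock: 20.82
eef_pos: [0.5838, -0.1106, 0.1908]
tcp_rot: [0.708, 0.006, 0.706, -0.007]
wrist_force: [-0.6, 1.4, 9.6]
width: 0.166
[0.47696699 0.1296058  0.09554276]
```

```bash
python3 -m jog '0.001 0 0 0;0 0 0 0';python3 -m jog '0.001 0 0 0;0 0 0 0'; python3 - <<'E'
from h import *
f=ctrl.grab_frame('side');cv2.imwrite('pics/s7.png',cv2.resize(f['pixels'][200:262,286:346],None,fx=9,fy=9,interpolation=2));print(ctrl.get_state()['wrist_torque'])
p=ctrl.get_state()['eef_pos'];print(p,proj(f,[p-[.0017,0,.0706-h/1e3] for h in(16,20,24)]))
E
```

```text
clock: 21.08
eef_pos: [0.584, -0.1107, 0.1903]
tcp_rot: [0.708, 0.006, 0.706, -0.007]
wrist_force: [-1.2, 2.8, 10.8]
width: 0.163
clock: 21.32
eef_pos: [0.5842, -0.1107, 0.1902]
tcp_rot: [0.708, 0.006, 0.706, -0.007]
wrist_force: [-2.7, 2.5, 13.6]
width: 0.171
[0.50347173 0.46081897 0.10732441]
[ 0.58417812 -0.11071449  0.19023649] [[315.6630119  243.27952163]
 [315.650673   241.48126789]
 [315.63829744 239.67523074]]
```

View pics/s7.png

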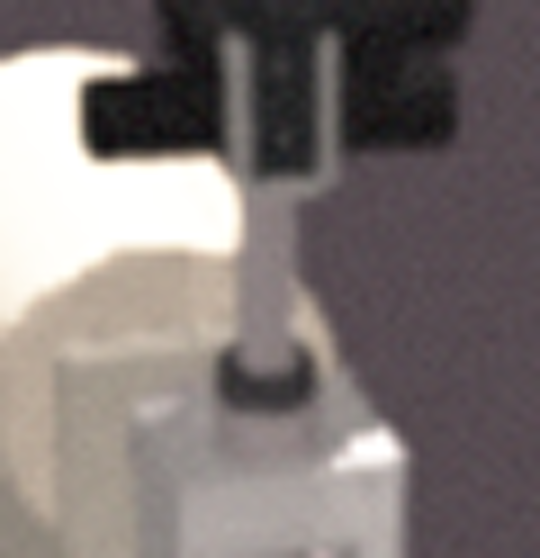

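```bash
cat > st.py <<'E'
from h import *
s,R=tool();y=np.degrees(np.arctan2(R[1,1],R[0,1]));print('yaw(tool y)',round(y,2),'rad',round(np.radians(y),3),'p',s['eef_pos'].round(4),'F',s['wrist_force'].round(1),'T',s['wrist_torque'].round(3),'w',round(s['width']*85,1))
E
python3 st.py; python3 -m jog '0.0005 -0.00017 0 0.1;0.0005 -0.00017 0 0.1;0 0 0 0'; python3 st.py; python3 -m jog '0.0005 -0.00017 0 0.1;0.0005 -0.00017 0 0.1;0 0 0 0'; python3 st.py
```

```text
yaw(tool y) 88.99 rad 1.553 p [ 0.5842 -0.1107  0.1902] F [-2.3  2.3 13.5] T [0.503 0.461 0.107] w 14.1
clock: 21.75
eef_pos: [0.584, -0.1111, 0.1892]
tcp_rot: [0.704, 0.077, 0.702, -0.077]
wrist_force: [-2.0, 2.0, 14.1]
width: 0.169
yaw(tool y) 77.49 rad 1.353 p [ 0.584  -0.1111  0.1892] F [-2.   2.  14.1] T [0.481 0.615 0.035] w 14.4
clock: 22.12
eef_pos: [0.5837, -0.1114, 0.1882]
tcp_rot: [0.692, 0.146, 0.691, -0.147]
wrist_force: [-3.3, 2.5, 14.8]
width: 0.16
yaw(tool y) 66.04 rad 1.153 p [ 0.5837 -0.1114  0.1882] F [-3.3  2.5 14.8] T [0.52  0.768 0.016] w 13.6
```

```bash
python3 -m jog '0.0005 -0.00017 0 0.1;0.0005 -0.00017 0 0.1;0 0 0 0'; python3 st.py; python3 - <<'E'
from h import *
f=ctrl.grab_frame('side');cv2.imwrite('pics/s8.png',cv2.resize(f['pixels'][200:262,286:346],None,fx=9,fy=9,interpolation=2))
p=ctrl.get_state()['eef_pos'];print(p,proj(f,[p-[.0017,0,.0706-h/1e3] for h in(16,20,24)]))
E
```

```text
clock: 22.5
eef_pos: [0.5834, -0.1117, 0.1872]
tcp_rot: [0.674, 0.215, 0.673, -0.215]
wrist_force: [-4.1, 2.1, 15.0]
width: 0.164
yaw(tool y) 54.58 rad 0.953 p [ 0.5834 -0.1117  0.1872] F [-4.1  2.1 15. ] T [0.56  0.928 0.08 ] w 14.0
[ 0.58337932 -0.11173716  0.18726238] [[315.33733147 244.88686529]
 [315.32428094 243.09289226]
 [315.31119165 241.29114176]]
```

View pics/s8.png

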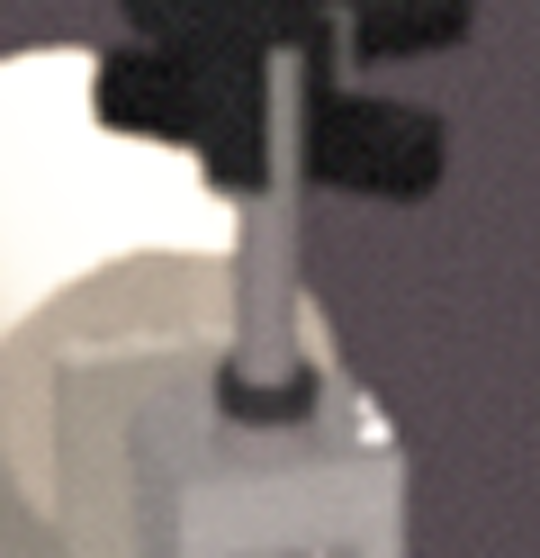

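```bash
python3 -m jog '0 -0.0001 -0.0008 0;0 0 0 0'; python3 st.py; python3 -m jog '0.0005 -0.0002 0 0.1;0.0005 -0.0002 0 0.1;0 0 0 0'; python3 st.py
```

```text
clock: 22.8
eef_pos: [0.583, -0.1115, 0.1873]
tcp_rot: [0.675, 0.215, 0.673, -0.215]
wrist_force: [-2.1, 1.3, 14.9]
width: 0.165
yaw(tool y) 54.61 rad 0.953 p [ 0.583  -0.1115  0.1873] F [-2.1  1.3 14.9] T [0.415 0.604 0.036] w 14.0
clock: 23.18
eef_pos: [0.5827, -0.1118, 0.1865]
tcp_rot: [0.65, 0.281, 0.648, -0.282]
wrist_force: [-2.8, 3.2, 15.9]
width: 0.164
yaw(tool y) 43.12 rad 0.753 p [ 0.5827 -0.1118  0.1865] F [-2.8  3.2 15.9] T [0.397 0.805 0.112] w 13.9
```

```bash
for i in 1; do python3 -m jog '0.0005 -0.0002 -0.0002 0.1;0 0 0 0' >/dev/null; python3 st.py; done;  python3 -m jog '0.0005 -0.0002 -0.0002 0.1;0 0 0 0' >/dev/null; python3 st.py
```

```text
yaw(tool y) 37.41 rad 0.653 p [ 0.5824 -0.1118  0.1862] F [-3.8  2.3 14.8] T [0.525 0.96  0.188] w 14.2
yaw(tool y) 31.69 rad 0.553 p [ 0.5822 -0.1118  0.186 ] F [-3.6  2.3 16.3] T [0.514 0.998 0.235] w 14.4
```

```bash
python3 -m jog '0.0005 -0.0002 -0.0002 0.1;0 0 0 0' >/dev/null; python3 st.py;  python3 -m jog '0.0003 -0.0002 -0.0002 0.06;0 0 0 0' >/dev/null; python3 st.py
```

```text
yaw(tool y) 25.97 rad 0.453 p [ 0.582  -0.1118  0.1858] F [-3.5  2.1 16.9] T [0.555 1.09  0.335] w 14.5
yaw(tool y) 22.56 rad 0.394 p [ 0.5818 -0.1117  0.1856] F [-4.6  2.6 17.4] T [0.56  1.086 0.36 ] w 14.0
```

```bash
python3 -m jog '0.0002 -0.0001 -0.0002 0.05;0 0 0 0;0 0 0 0' >/dev/null; python3 st.py;  python3 -m jog '0 0 0 0' >/dev/null; python3 st.py; python3 -m jog '0 0 0 0' >/dev/null; python3 st.py
```

```text
yaw(tool y) 19.72 rad 0.344 p [ 0.5816 -0.1116  0.1855] F [-4.7  1.4 18.5] T [0.528 1.103 0.408] w 14.2
yaw(tool y) 19.72 rad 0.344 p [ 0.5816 -0.1117  0.1855] F [-4.7  2.7 17.6] T [0.511 1.199 0.405] w 14.2
yaw(tool y) 19.72 rad 0.344 p [ 0.5816 -0.1116  0.1855] F [-5.   1.7 18.2] T [0.551 1.086 0.361] w 13.8
```

```bash
python3 -m jog '0.0001 -0.0001 0 0.035;0 0 0 0;0 0 0 0' >/dev/null; python3 st.py;  python3 -m jog '0 0 0 0' >/dev/null; python3 st.py; python3 -m jog '-0.001 0 0 0;-0.0008 0 0 0;0 0 0 0;0 0 0 0' >/dev/null; python3 st.py; python3 -c "
from h import *
s,R=tool();print((R.T@np.array([-.0015,.0006,0])).round(5))"
```

```text
yaw(tool y) 17.72 rad 0.309 p [ 0.5816 -0.1117  0.1855] F [-5.3  3.6 18. ] T [0.531 1.162 0.398] w 14.0
yaw(tool y) 17.72 rad 0.309 p [ 0.5816 -0.1116  0.1854] F [-3.8  2.5 17.7] T [0.557 1.073 0.338] w 14.2
yaw(tool y) 17.71 rad 0.309 p [ 0.5812 -0.1115  0.1855] F [-2.7  1.4 12.8] T [0.47  0.619 0.396] w 14.1
[-0.      -0.00125 -0.00103]
```

```bash
python3 -m jog '0 -0.0008 -0.0006 0;0 0 0 0' >/dev/null; python3 st.py;  for i in 1; do python3 -m jog '0 0 0 0' >/dev/null; python3 st.py;python3 -m jog '0 0 0 0' >/dev/null; python3 st.py; python3 -m jog '0 0 0 0' >/dev/null; python3 st.py; done; python3 - <<'E'
from h import *
f=ctrl.grab_frame('side');cv2.imwrite('pics/s9.png',cv2.resize(f['pixels'][200:262,286:346],None,fx=9,fy=9,interpolation=2))
E
```

```text
yaw(tool y) 17.71 rad 0.309 p [ 0.5808 -0.1113  0.1856] F [-0.4  1.3 12. ] T [0.301 0.184 0.461] w 14.2
yaw(tool y) 17.71 rad 0.309 p [ 0.5808 -0.1114  0.1856] F [ 0.   1.9 12.2] T [0.287 0.269 0.383] w 14.5
yaw(tool y) 17.71 rad 0.309 p [ 0.5808 -0.1114  0.1856] F [-0.3  1.2 11.2] T [0.275 0.228 0.426] w 14.1
yaw(tool y) 17.71 rad 0.309 p [ 0.5809 -0.1114  0.1856] F [-0.2  0.7 12.6] T [0.281 0.225 0.403] w 13.9
```

View pics/s9.png

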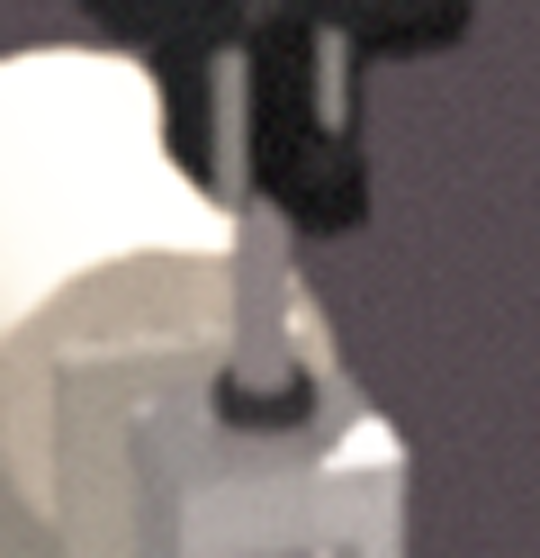

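```bash
python3 -m jog '-0.001 0 0 0;-0.001 0 0 0;-0.001 0 0 0;0 0 0 0;0 0 0 0' >/dev/null; python3 st.py; python3 -m jog '0 0 0 0' >/dev/null; python3 st.py
```

```text
yaw(tool y) 17.65 rad 0.308 p [ 0.5801 -0.1109  0.1857] F [ 4.3 -0.2  2.1] T [-0.125 -0.934  0.416] w 14.3
yaw(tool y) 17.65 rad 0.308 p [ 0.58   -0.1108  0.1857] F [ 4.3 -1.   1.9] T [-0.186 -1.017  0.361] w 14.0
```

```bash
python3 -m jog '0 0.0011 0.0004 0;0 0 0 0;0 0 0 0' >/dev/null; python3 st.py; python3 -m jog '0 0 0 0' >/dev/null; python3 st.py
```

```text
yaw(tool y) 17.65 rad 0.308 p [ 0.5806 -0.1108  0.1857] F [ 1.7 -1.4  5. ] T [-0.392 -0.379  0.362] w 14.4
yaw(tool y) 17.64 rad 0.308 p [ 0.5806 -0.1108  0.1857] F [ 1.2 -2.4  5.4] T [-0.432 -0.209  0.427] w 14.1
```

```bash
python3 -m jog '0 0 0 0;0 0 0 0;0 0 0 0' 45; python3 st.py; python3 -m jog '-0.005 0 0 0;-0.02 0 0 0;-0.04 0 0 0;-0.06 0 0 0;0 0 0 0'; python3 st.py; python3 - <<'E'
from h import *
f=ctrl.grab_frame('side');save(f,'side10.png');cv2.imwrite('pics/s10.png',cv2.resize(f['pixels'][185:262,276:356],None,fx=7,fy=7,interpolation=2))
E
```

```text
clock: 28.1
eef_pos: [0.58, -0.1102, 0.1845]
tcp_rot: [0.57, 0.417, 0.572, -0.418]
wrist_force: [0.2, 0.7, 0.7]
width: 0.448
yaw(tool y) 17.63 rad 0.308 p [ 0.58   -0.1102  0.1845] F [0.2 0.7 0.7] T [ 0.02  -0.034 -0.003] w 38.1
clock: 28.72
eef_pos: [0.5836, -0.1114, 0.3203]
tcp_rot: [0.576, 0.419, 0.566, -0.416]
wrist_force: [0.5, -0.0, -0.2]
width: 0.451
yaw(tool y) 17.65 rad 0.308 p [ 0.5836 -0.1114  0.3203] F [ 0.5 -0.  -0.2] T [ 0.003  0.026 -0.04 ] w 38.4
```

View pics/s10.png

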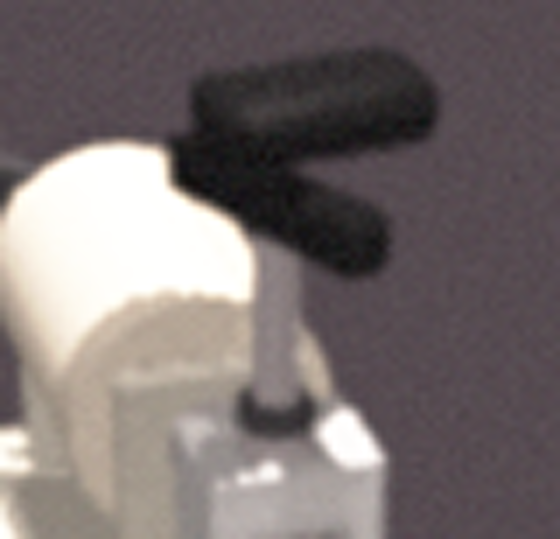

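```bash
python3 -m jog '0 -0.058 0.015 0;0 -0.058 0.015 0;0 -0.058 0.015 0;0 -0.04 0.04 0;0 -0.04 0.04 0;0 -0.0 0.06 0;0 0 0 0;0 0 0 0'; python3 - <<'E'
from h import *
for n in['side','top']:
    f=ctrl.grab_frame(n);np.save(f'pics/{n}11.npy',f,allow_pickle=True);save(f,n+'11.png')
    C=cloud(f);px=f['pixels']
    m=(C[...,2]>.185)&(C[...,2]<.23)&(np.hypot(C[...,0]-.582,C[...,1]+.111)<.05)&(px.max(2)<100)
    P=C[m]
    if len(P)>10:
        print(n,'bar',len(P),cv2.minAreaRect(P[:,:2].astype(np.float32)*1000),np.percentile(P[:,2],[5,50,90,98]).round(4))
    for t in['stapler','pen_cup','tape_dispenser','mouse','key']:
        print(t,[(round(r['conf'],2),r['extent']) for r in ctrl.outline_of(f,t)[:4]])
E
python3 fit.py 11
```

```text
clock: 29.78
eef_pos: [0.3946, -0.3635, 0.3099]
tcp_rot: [0.57, 0.418, 0.571, -0.417]
wrist_force: [-0.5, 0.4, -0.2]
width: 0.451
side bar 336 ((580.6607666015625, -112.33010864257812), (17.049013137817383, 79.49290466308594), 33.67499542236328) [0.1939 0.2048 0.2083 0.209 ]
stapler []
pen_cup [(0.82, [365.4, 345.1, 426.0, 444.9])]
tape_dispenser [(0.8, [380.2, 245.8, 427.0, 290.7]), (0.34, [284.7, 338.4, 326.3, 384.9])]
mouse [(0.95, [300.7, 190.8, 339.5, 207.8]), (0.5, [264.8, 241.9, 350.7, 314.2])]
key [(0.98, [213.3, 330.8, 248.3, 388.3]), (0.8, [299.9, 204.9, 332.2, 248.8]), (0.71, [278.4, 367.8, 306.2, 432.4]), (0.58, [352.6, 296.8, 395.4, 344.3])]
top bar 228 ((581.7127685546875, -109.59921264648438), (15.959094047546387, 78.07427978515625), 34.65497589111328) [0.2001 0.2077 0.2115 0.213 ]
stapler [(0.56, [154.6, 291.1, 207.5, 313.1])]
pen_cup [(0.88, [463.2, 235.1, 501.3, 270.5])]
tape_dispenser [(0.59, [318.3, 182.0, 364.3, 201.4])]
mouse [(0.76, [156.3, 196.0, 184.1, 238.5])]
key [(0.79, [342.5, 247.7, 375.9, 267.9]), (0.62, [462.8, 299.7, 488.3, 318.8]), (0.55, [407.4, 231.0, 434.8, 253.1]), (0.54, [422.0, 330.8, 452.0, 353.5])]
side axis [-0.67 90.18] 0.73 grip [-54.14 118.59] 0.74 42 elev rel fit axis 152.01560962391113 60.54416956876106 rel 0,90 152.15945187766812
  flat slope deg 0.5392523815604965 z 102.27984598044334 29 0.6219496950914021
top axis [ 0.79 90.74] 2.46 grip [-52.17 119.81] 2.2 116 elev rel fit axis 151.23619365820556 60.41023648461182 rel 0,90 150.25576243068647
  flat slope deg 3.0293376420213534 z 102.78650090755974 66 2.181524631021462
  flat slope deg -3.5337160332499025 z 102.24117996115851 34 2.281091110486002
```

View pics/side11.png

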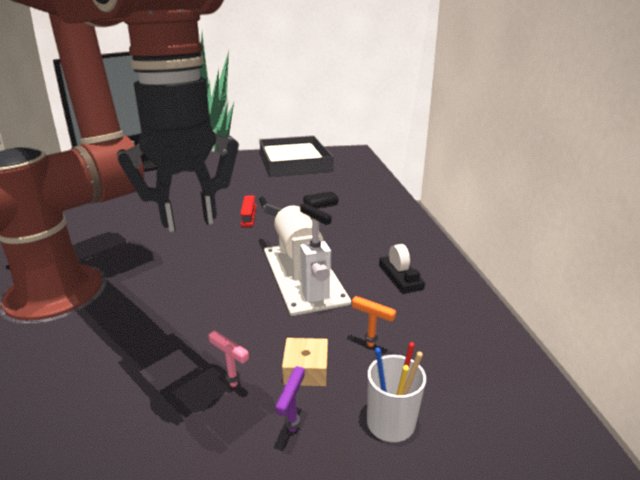

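View pics/top11.png

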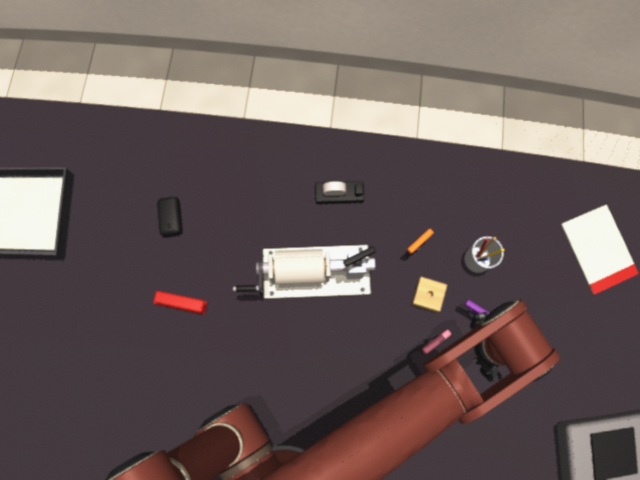

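```bash
python3 -c "
from cell import ctrl
print(ctrl.job_done(), ctrl.get_state()['clock'])"
```

```text
the job is handed in; nothing more can be done
the job is handed in; nothing more can be done
```

I turned the crank until the flat faced up, took the black key from the wooden block, fitted it in the screw and turned it clockwise to about 0.4 N m. I then let go and handed the job in at about 30 s.

**Crank:** I overshot by about 3° at first, then gripped it again and corrected. In the last pictures the grip sits at 150 to 152° against the 150° wanted, so any leftover error is no more than about 2°. The side view shows the flat level within 1°. The slopes from the top view were noisier, at ±3.5°.

**Screw:** Torque began to climb after about 0.8 rad of turning. The screw sank about 4.5 mm in all, which fits the point bearing on the flat rather than on the round of the shaft. Holding readings ran from about 0.34 to 0.46 N m, averaging about 0.4.

**Key:** It stands upright, and the collar looks down on the screw's rim. The bar's top is about 209 mm up, which matches a key fully home.

**One disagreement:** After release the bar stood about 16° short of where the gripper had turned. I put this down to slack in the socket, the pads giving and some springback. I did not measure the torque again afterwards.

**Other things on the desk:** The pen cup, tape dispenser and mouse were where they started, to within a couple of pixels in both views. The network missed the stapler in the last side picture, but it shows there in the same place. In the top picture the arm partly hid the purple look-alike, but the side view shows it unmoved, along with the pink and orange ones.

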